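# Put the four screwdrivers away across their cradles

### The job

The repair is finished: put the four screwdrivers away on the tool rest. Lay each one across the two forks of its own cradle (red in red, yellow in yellow, the thick black one in the black cradle, the slim precision one in the small white cradle), handle in the wide fork and blade in the narrow one, resting on the bottom of both slots, with the butt of the handle standing out just past the wide fork. The blue and white desoldering pump and the red test probe are still in use: leave them lying where they are.

Things in the scene. Friction and masses are not known exactly. Their poses are not given: they have to be found in the camera images.
- red_grip (a point): a loose screwdriver with a red handle and a bright blade, 190 mm long, 50 to 100 g, lying on the desk: round handle 24 mm thick, 100 mm long; blade 5.6 mm thick. The point to grip: on the axis, in the handle, 57 mm from the butt, near the balance. x runs along the axis from butt to tip; y and z turn as it rolls.
- black_grip (a point): a loose screwdriver with a thick black handle with a yellow butt, and a thin bright blade, 160 mm long, 50 to 100 g, lying on the desk: round handle 20 mm thick, 85 mm long; blade 3.2 mm thick. The point to grip: on the axis, in the handle, 52 mm from the butt, near the balance. x runs along the axis from butt to tip; y and z turn as it rolls.
- yellow_grip (a point): a loose screwdriver with a yellow handle and a bright blade, 145 mm long, 50 to 100 g, lying on the desk: round handle 26 mm thick, 85 mm long; blade 5.6 mm thick. The point to grip: on the axis, in the handle, 52.5 mm from the butt, near the balance. x runs along the axis from butt to tip; y and z turn as it rolls.
- precision_grip (a point): a loose small thin precision screwdriver with a slim black handle with a red butt, and a thin blade, 120 mm long, 50 to 100 g, lying on the desk: round handle 11 mm thick, 70 mm long; blade 3.2 mm thick. The point to grip: on the axis, in the handle, 46 mm from the butt, near the balance. x runs along the axis from butt to tip; y and z turn as it rolls.
- red_seat (a point): red driver's cradle: red, 156 x 50 mm; four, 62 mm apart, any order, fixed on a grey plate. Two forks 8 mm thick, 132 mm apart: handle slot 28 mm, blade slot 10.6 mm wide, ears flared 10 mm a side, tops 12 mm above the point; floor 37 mm below it. The point, 48 mm above the desk, is where red_grip lies when seated, butt 15 mm past mid wide fork. x: wide to narrow fork; z up.
- black_seat (a point): black driver's cradle: black, 136 x 50 mm; four, 62 mm apart, any order, fixed on a grey plate. Two forks 8 mm thick, 112 mm apart: handle slot 24 mm, blade slot 8.2 mm wide, ears flared 10 mm a side, tops 12 mm above the point; floor 37 mm below it. The point, 48 mm above the desk, is where black_grip lies when seated, butt 14 mm past mid wide fork. x: wide to narrow fork; z up.
- yellow_seat (a point): yellow driver's cradle: yellow, 130 x 50 mm; four, 62 mm apart, any order, fixed on a grey plate. Two forks 8 mm thick, 106 mm apart: handle slot 30 mm, blade slot 10.6 mm wide, ears flared 10 mm a side, tops 12 mm above the point; floor 37 mm below it. The point, 48 mm above the desk, is where yellow_grip lies when seated, butt 12.5 mm past mid wide fork. x: wide to narrow fork; z up.
- precision_seat (a point): precision driver's cradle: small white, 112 x 36 mm; four, 62 mm apart, any order, fixed on a grey plate. Two forks 8 mm thick, 88 mm apart: handle slot 15 mm, blade slot 8.2 mm wide, ears flared 10 mm a side, tops 12 mm above the point; floor 37 mm below it. The point, 48 mm above the desk, is where precision_grip lies when seated, butt 10 mm past mid wide fork. x: wide to narrow fork; z up.
- solder_sucker: a blue and white desoldering pump, loose, 178 x 24 x 20 mm, lying among the screwdrivers; not to be moved. Origin under its middle, x along its length towards the nozzle.
- probe_red: a slim red test probe, loose, 131 x 16 x 12 mm, lying among the screwdrivers; not to be moved. Origin under its middle, x along its length towards its tip.

How it is judged:
At the end, for the whole second after the job is handed in: every screwdriver rests at its own seat: grip point at most 18 mm behind or 12 mm ahead of the seat along x, within 6 mm sideways and 5 mm in height, axis within 0.1 rad, at rest (x of red_grip in the frame of red_seat between -0.018 and 0.012 m and y of red_grip in the frame of red_seat between -0.006 and 0.006 m and z of red_grip in the frame of red_seat between -0.005 and 0.005 m and angle between the x axis of red_grip and the x axis of red_seat, either way round below 0.1 rad and linear speed of each of driver_red, driver_black, driver_yellow, driver_precision below 0.02 m/s and x of black_grip in the frame of black_seat between -0.018 and 0.012 m and y of black_grip in the frame of black_seat between -0.006 and 0.006 m and z of black_grip in the frame of black_seat between -0.005 and 0.005 m and angle between the x axis of black_grip and the x axis of black_seat, either way round below 0.1 rad and x of yellow_grip in the frame of yellow_seat between -0.018 and 0.012 m and y of yellow_grip in the frame of yellow_seat between -0.006 and 0.006 m and z of yellow_grip in the frame of yellow_seat between -0.005 and 0.005 m and angle between the x axis of yellow_grip and the x axis of yellow_seat, either way round below 0.1 rad and x of precision_grip in the frame of precision_seat between -0.018 and 0.012 m and y of precision_grip in the frame of precision_seat between -0.006 and 0.006 m and z of precision_grip in the frame of precision_seat between -0.005 and 0.005 m and angle between the x axis of precision_grip and the x axis of precision_seat, either way round below 0.1 rad); the robot touches nothing.
It fails at once if the solder sucker or the red probe is shifted by more than 30 mm (distance of any of solder_sucker, probe_red from where it was at the start of the episode above 0.03 m).
It also fails if it takes over 99 s, if anything falls off the work surface, if the arm or the gripper's body presses on something with over 40 N, if the wrist force passes 120 N, or if a joint passes its speed limit or range.

### The arm

A 6-joint arm with a two-finger parallel gripper is mounted at the origin on a cart in front of the work surface, level with it; the furniture and walls round the work are solid. World frame = base frame: x ahead of the robot, y to its left, z up, the work surface at z = 0. Lengths are in m, angles in rad, forces in N, time in s.
With the tool pointing down it reaches from about 0.4 to 0.825 m from the base axis. Payload 7 kg.
Tool frame: the origin (TCP) lies at the very end of the fingers, on their centre line; the grasp point (between the pads) lies arm.grip_point_offset behind it (arm.grip_point_offset is the distance from the TCP to the grasp point, in m); z points along the fingers, y is the line along which they close (so a half turn about z gives the same grasp; the last joint's range is limited). The gripper opens to 88 mm and grips with 3 to 60 N. Pads are 19 mm wide; open, the fingers measure 130 mm over their backs; the gripper's body (78 mm by 193 mm) begins 47 mm behind the grasp point.
Start: joints at [-0.918, 0.359, 0.012, 0, -1.224, -0.288], TCP at [0.241, -0.631, 0.227] pointing down, gripper open.
Joint ranges: [-3.07, 3.07], [-1.43, 2.12], [-1.02, 1.25], [-3.03, 1.67], [-3.05, -0], [-3.03, 3.03]. Speed limits (rad/s): [2.39, 2.39, 3.01, 3.14, 3.14, 3.14].

### API

Orientations are given as [roll, pitch, yaw] about the fixed x, y, z axes, in that order (R = Rz(yaw) Ry(pitch) Rx(roll)).
In Python, from station import arm gives the robot as it stands.
- The arm moves only by the shell command python3 -m crank 'ROWS' [OPENING] [FORCE]. ROWS is JSON, a list of rows, each an object of numbers: "dx", "dy", "dz": the shift along the tool's x, y, z in cm; "wx", "wy", "wz": the turn, a rotation vector about the tool's x, y, z in degrees. A call has exactly 10 rows; each row is the pose to reach, as a shift and turn from the pose commanded when the call began, along the tool's axes at that moment; what a row does not reach only later rows make up. A row lasts 1/8 s, in which the tool goes at most 62.5 mm and 10.7 degrees, less where a joint would pass 70% of its speed; a pose out of reach is approached as far as the arm can. A call with a gripper value outside its range is refused whole. OPENING is the finger opening in cm, from 0 to 8.76, set as the call begins (- or left out, the last holds). The fingers move at their own pace and stop on an object; FORCE is the grip in N (left out, the last holds). Time passes only in rows, so rows that repeat a pose let the fingers close, or fill a call up. It gives the time, the measured TCP pose, the force, the opening and the grip force at its end, in the units of the state.
- arm.get_state(): the state, without advancing time (a new reading comes with each control period).
- arm.grab_frame(name): name is "side" or "top"; returns the picture (400x640x3 uint8, red, green, blue); there is no depth.
- arm.calibration(name): a dict with "fx", "fy", "cx", "cy" (pixels), "world_from_camera" (4x4, takes a point from camera to world coordinates). Camera axes: x right, y down, z forward; pixel columns grow to the right and rows downward; lengths in m; the calibration is good to about 2 mm. A picture is of the moment at which its call begins. calibration takes no time and is no camera call.
- arm.job_done(): hands the job in; it is judged then, once.
Trained networks look in the newest picture that a camera, given by its name, has taken for a name from the list of things; names that differ only in an ending like _2 or _b are one class to them, and where a whole thing is asked for, a point or a joint stands for the part that bears it (a point fixed in the world has none). Each returns a list of dicts, best first, with "confidence" (0 to 1); they miss things now and then, are a little off and sometimes report something else, mostly with a low value. They report only what shows in the picture. A call takes as long as a camera call.
- arm.find_in(camera, query): "centre" ([x, y, z] in m, in world coordinates, good to about 4 mm: the middle of the surface that is visible of it).
- arm.masks_of(camera, query): "pixels" (400x640 bool, what is visible of it).
- arm.mark_of(camera, query): "centre" ([x, y, z] in m, in world coordinates, good to about 4 mm: a listed point, or the origin of a listed thing).
The state is a dict: "t": time; "q": joint angles; "qd": joint speeds; "joint_efforts": joint torques, N m; "eef_pos": TCP position; "ee_rot": TCP orientation; "force": force on the tool from outside, world axes, zero at the start; "moment": the same for the moment, N m; "width": finger opening in m; "gripper_force": force on a finger pad.
Only numpy, scipy, OpenCV 4.12 (cv2) and the standard library are available. Lean on these libraries where they do the work, as an engineer would, in place of code of your own. Each camera call takes 0.05 s, during which the arm holds its last target. There are 200 camera calls.

## Working session

There is one attempt and no reset: what is moved stays moved. The work goes in short steps, Python scripts to look and compute and a shell command to move; the robot and the scene stay as the last step left them, time stands still between calls to the robot, and variables do not carry over. Pictures are saved under pics/ and viewed, at most 14 in all, crops included, and the job is handed in when it is done.

```bash
mkdir -p pics
cat > h.py <<'E'
import numpy as np, cv2
from station import arm
def save(cam,name,f=None):
    f=arm.grab_frame(cam) if f is None else f
    cv2.imwrite(f'pics/{name}.png',f[:,:,::-1]); return f
def ray(cam,u,v,z):
    c=arm.calibration(cam);T=np.array(c['world_from_camera'])
    d=T[:3,:3]@np.array([(u-c['cx'])/c['fx'],(v-c['cy'])/c['fy'],1]);o=T[:3,3]
    return o+d*(z-o[2])/d[2]
def axis(cam,q,z):
    r=arm.masks_of(cam,q)
    if not r: return None
    m=r[0]['pixels'];v,u=np.nonzero(m)
    P=np.array([ray(cam,a,b,z)[:2] for a,b in zip(u,v)])
    c=P.mean(0);w=np.linalg.svd(P-c,full_matrices=False)[2][0];s=(P-c)@w
    return r[0]['confidence'],len(u),c,w,s.min(),s.max()
E
python3 - <<'E'
from h import *
np.set_printoptions(precision=4,suppress=True)
save('top','t0');save('side','s0')
print(arm.grip_point_offset,arm.get_state()['ee_rot'])
R=dict(red=.012,black=.010,yellow=.013,precision=.0055)
for n in R:
    for q in (n+'_grip',n+'_seat'):
        print(q,[(np.array(d['centre']),round(d['confidence'],2)) for d in arm.mark_of('top',q)[:2]])
    print(axis('top',n+'_grip',R[n]))
for q in('solder_sucker','probe_red'):print(q,axis('top',q,.008))
print(np.array(arm.calibration('top')['world_from_camera']))
E
```

```text
0.0188 [ 3.1401 -0.0002 -2.7769]
red_grip [(array([0.4331, 0.3424, 0.0125]), 0.96)]
red_seat [(array([0.6567, 0.1495, 0.011 ]), 0.71), (array([ 0.6412, -0.1487,  0.0462]), 0.68)]
(0.64, 677, array([0.4299, 0.3322]), array([0.3271, 0.945 ]), np.float64(-0.12152939508213444), np.float64(0.06957812600563139))
black_grip [(array([0.6554, 0.1512, 0.0094]), 0.84)]
black_seat [(array([ 0.5177, -0.1697,  0.0473]), 0.56)]
(0.72, 359, array([0.6567, 0.1522]), array([-0.2798,  0.9601]), np.float64(-0.07407661432202195), np.float64(0.046407832357080216))
yellow_grip [(array([0.4576, 0.1343, 0.0094]), 0.87)]
yellow_seat [(array([ 0.5781, -0.1722,  0.0467]), 0.88)]
(0.74, 502, array([0.4571, 0.1368]), array([ 0.0577, -0.9983]), np.float64(-0.05227467848343254), np.float64(0.0893901977667565))
precision_grip [(array([0.5592, 0.112 , 0.0073]), 0.58)]
precision_seat [(array([ 0.4565, -0.1865,  0.0516]), 0.76)]
(0.52, 159, array([0.558 , 0.1233]), array([ 0.0876, -0.9962]), np.float64(-0.03586261771846681), np.float64(0.051041190244940526))
solder_sucker (0.67, 584, array([0.6158, 0.2865]), array([-0.1423, -0.9898]), np.float64(-0.08850246607844571), np.float64(0.08793267005446674))
probe_red (0.71, 226, array([0.5358, 0.3366]), array([ 0.2018, -0.9794]), np.float64(-0.04739414706055353), np.float64(0.0542479194118944))
[[ 0.0222 -0.9845  0.1741  0.4006]
 [-0.9996 -0.0244 -0.0107  0.1009]
 [ 0.0148 -0.1738 -0.9847  0.9614]
 [ 0.      0.      0.      1.    ]]
```

View pics/t0.png

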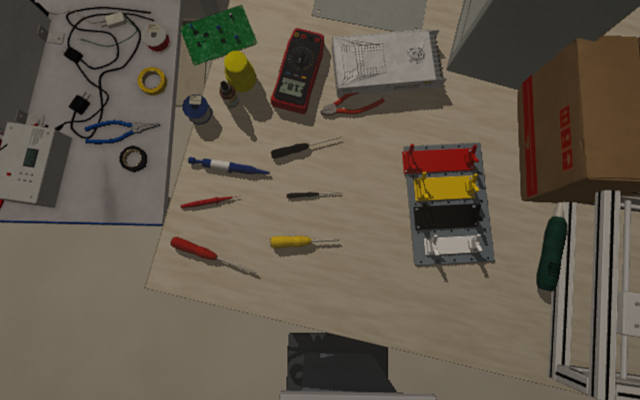

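View pics/s0.png

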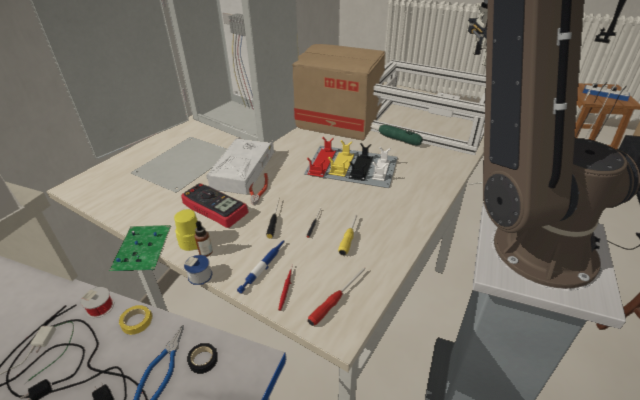

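The top view shows the drivers with their butts to the left (+y): red at (172,242), black (275,155), yellow (272,241) and precision (290,194). The rest is at about (450,205), with rows red, yellow, black, white from far to near. Next I'll zoom in on the rest to see which side the wide forks are on.

Run:
```python
from h import *
a=cv2.imread('pics/t0.png')[135:275,395:500];b=cv2.imread('pics/s0.png')[130:190,300:405]
A=cv2.resize(a,None,fx=4,fy=4,interpolation=2);B=cv2.resize(b,None,fx=3.6,fy=3.6,interpolation=2)
o=np.zeros((560,800,3),np.uint8);o[:A.shape[0],:A.shape[1]]=A;o[:B.shape[0],420:420+B.shape[1]]=B
cv2.imwrite('pics/c0.png',o)
f=arm.grab_frame('top')
for n in('red','yellow','black','precision'):
  L=[]
  for k in range(6):
    arm.grab_frame('top'); L+= [d['centre'] for d in arm.mark_of('top',n+'_seat') if d['confidence']>.3 and d['centre'][1]<0]
  print(n,len(L),np.round(np.median(L,0),4),np.round(np.std(L,0),4))
# grey plate corners
```

```text
red 6 [ 0.642  -0.1488  0.0453] [0.0699 0.013  0.0028]
yellow 6 [ 0.5794 -0.1699  0.047 ] [0.0008 0.0014 0.0017]
black 6 [ 0.517  -0.168   0.0472] [0.0013 0.0024 0.0014]
precision 8 [ 0.456  -0.1816  0.049 ] [0.0699 0.0115 0.0024]
```

View pics/c0.png

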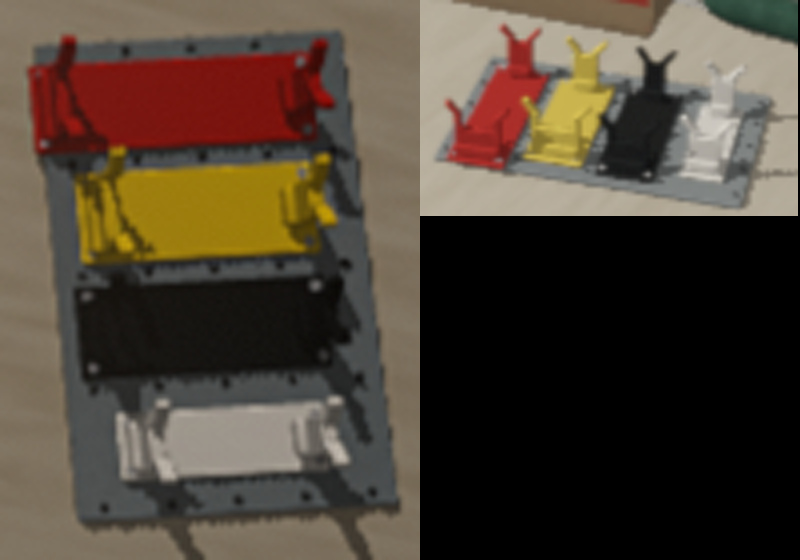

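The wide forks are on the left (+y) side of each cradle, and the narrow forks are on the right. So every seat's x axis points roughly along -y, the same way the drivers already lie. Next I'll refine the seat positions and yaw.

```bash
cat >> h.py <<'E'
def go(x,y,z,yawdeg):
    from scipy.spatial.transform import Rotation as Ro
    s=arm.get_state();R=Ro.from_euler('xyz',s['ee_rot'])
    d=R.inv().apply(np.array([x,y,z])-s['eef_pos'])*100
    w=(R.inv()*Ro.from_euler('xyz',[np.pi,0,np.radians(yawdeg)])).as_rotvec(degrees=True)
    return 'd %.2f %.2f %.2f  w %.2f %.2f %.2f'%(*d,*w)
E
python3 - <<'E'
from h import *
np.set_printoptions(precision=4,suppress=True)
W=lambda u,v,z:ray('top',395+(u-.5)/4,135+(v-.5)/4,z)[:2]
Q=dict(red=[(30,68),(37,152),(315,140),None],yellow=[(78,178),(85,263),(320,255),None],black=[(76,290),(84,379),(332,367),None],precision=[(118,412),(122,480),(343,472),None])
off=dict(red=.054,yellow=.052,black=.050,precision=.048)
for n,(a,b,c,_) in Q.items():
    a,b,c=W(*a,.011),W(*b,.011),W(*c,.011)
    e=c-b;yaw=np.arctan2(e[1],e[0]);x=np.array([np.cos(yaw),np.sin(yaw)])
    print(n,'len %.4f wid %.4f yaw %.1f endyaw %.1f'%(np.hypot(*e),np.hypot(*(a-b)),np.degrees(yaw),np.degrees(np.arctan2(*(a-b)[::-1]))-180),'seat',(a+b)/2+x*off[n])
P=[W(*p,.004) for p in[(35,46),(343,33),(398,512),(80,522)]]
for i in range(4):
    e=P[(i+1)%4]-P[i];print('plate',np.hypot(*e),np.degrees(np.arctan2(e[1],e[0])))
arm.grab_frame('side')
for n in Q:print(n,[(np.array(d['centre']),round(d['confidence'],2)) for d in arm.mark_of('side',n+'_seat')[:2]],[(np.array(d['centre']),round(d['confidence'],2)) for d in arm.mark_of('side',n+'_grip')[:1]])
print(go(.434,.343,.12,-109.1))
E
```

```text
red len 0.1530 wid 0.0473 yaw -86.0 endyaw -176.0 seat [ 0.6386 -0.149 ]
yellow len 0.1278 wid 0.0468 yaw -86.6 endyaw -176.2 seat [ 0.5771 -0.1725]
black len 0.1336 wid 0.0479 yaw -85.9 endyaw -175.8 seat [ 0.5155 -0.1686]
precision len 0.1177 wid 0.0358 yaw -86.7 endyaw -177.7 seat [ 0.4558 -0.187 ]
plate 0.1726087696645937 -86.00791192251903
plate 0.26377857862937065 -175.98551638885743
plate 0.16993377969615664 93.04476189508296
plate 0.2609840427014128 4.607094989366496
red [(array([ 0.6389, -0.1468,  0.0491]), 0.87)] [(array([0.4335, 0.3422, 0.0108]), 0.8)]
yellow [(array([ 0.5741, -0.1699,  0.0465]), 0.89)] [(array([0.4577, 0.142 , 0.0066]), 0.63)]
black [(array([ 0.517 , -0.1698,  0.0505]), 0.65)] [(array([0.6578, 0.147 , 0.0118]), 0.64)]
precision [(array([ 0.5209, -0.1683,  0.0455]), 0.73), (array([ 0.4548, -0.1869,  0.0479]), 0.69)] [(array([0.5562, 0.1097, 0.0014]), 0.47)]
d -52.78 84.06 10.66  w -0.00 0.00 -50.00
```

```bash
python3 -c "
from h import *
print(go(.6575,.148,.12,-73.7)); print(go(.45,-.24,.16,-116))"
```

```text
d -66.70 57.87 10.66  w -0.00 -0.00 -85.40
d -33.48 29.03 6.66  w -0.00 0.00 -43.10
```

```bash
python3 -m crank '[{"dx":-2,"dy":1.7,"wz":-3},{"dx":-6,"dy":5,"wz":-8},{"dx":-11,"dy":9,"wz":-14},{"dx":-16,"dy":13.5,"wz":-20},{"dx":-21,"dy":18,"wz":-26},{"dx":-26,"dy":22.5,"wz":-32},{"dx":-31,"dy":27,"wz":-39},{"dx":-36,"dy":31,"wz":-46},{"dx":-40,"dy":35,"wz":-51},{"dx":-44,"dy":38,"wz":-56}]' 5 20; python3 -c "
from h import *
print(go(.6575,.148,.06,-73.7))"
```

```text
d -66.70 57.87 16.66  w -0.00 -0.00 -85.40$[0]: bad value
```

```bash
python3 -m crank '[{"dx":-2,"dy":1.7,"dz":0,"wx":0,"wy":0,"wz":-3},{"dx":-6,"dy":5,"dz":0,"wx":0,"wy":0,"wz":-8},{"dx":-11,"dy":9,"dz":0,"wx":0,"wy":0,"wz":-14},{"dx":-16,"dy":13.5,"dz":0,"wx":0,"wy":0,"wz":-20},{"dx":-21,"dy":18,"dz":0,"wx":0,"wy":0,"wz":-26},{"dx":-26,"dy":22.5,"dz":0,"wx":0,"wy":0,"wz":-32},{"dx":-31,"dy":27,"dz":0,"wx":0,"wy":0,"wz":-39},{"dx":-36,"dy":31,"dz":0,"wx":0,"wy":0,"wz":-46},{"dx":-40,"dy":35,"dz":0,"wx":0,"wy":0,"wz":-51},{"dx":-44,"dy":38,"dz":0,"wx":0,"wy":0,"wz":-56}]' 5 20; python3 -c "
from h import *
print(go(.6575,.148,.06,-73.7))"
```

```text
t: 4.95
eef_pos: [0.5151, -0.1196, 0.2272]
ee_rot: [-3.14, 0.0, -1.796]
force: [1.2, -1.1, -0.5]
width: 0.0499
gripper_force: 0.0
d -29.26 -7.89 16.74  w -0.07 0.00 -29.21
```

```bash
python3 -m crank '[{"dx":-3,"dy":-0.8,"dz":1,"wx":0,"wy":0,"wz":-3},{"dx":-8,"dy":-2,"dz":3,"wx":0,"wy":0,"wz":-8},{"dx":-13,"dy":-3.5,"dz":6,"wx":0,"wy":0,"wz":-14},{"dx":-18,"dy":-5,"dz":9,"wx":0,"wy":0,"wz":-20},{"dx":-23,"dy":-6.2,"dz":12,"wx":0,"wy":0,"wz":-25},{"dx":-27,"dy":-7.3,"dz":15,"wx":0,"wy":0,"wz":-28},{"dx":-29.3,"dy":-7.9,"dz":16.7,"wx":0,"wy":0,"wz":-29.2},{"dx":-29.3,"dy":-7.9,"dz":16.7,"wx":0,"wy":0,"wz":-29.2},{"dx":-29.3,"dy":-7.9,"dz":16.7,"wx":0,"wy":0,"wz":-29.2},{"dx":-29.3,"dy":-7.9,"dz":16.7,"wx":0,"wy":0,"wz":-29.2}]'; python3 -c "
from h import *
print(go(.6575,.148,.003,-73.7)); print(axis('top','black_grip',.01))"
```

```text
t: 6.2
eef_pos: [0.658, 0.1453, 0.0607]
ee_rot: [-3.14, 0.0, -1.291]
force: [-0.2, -0.1, -0.6]
width: 0.0501
gripper_force: 0.0
d -0.28 -0.02 5.77  w -0.08 0.01 -0.25
(0.57, 287, array([0.65602782, 0.15464771]), array([ 0.28425225, -0.95874953]), np.float64(-0.04177938394001944), np.float64(0.04441849693000253))
```

```bash
python3 -m crank '[{"dx":-0.3,"dy":0,"dz":1.5,"wx":0,"wy":0,"wz":0},{"dx":-0.3,"dy":0,"dz":3.5,"wx":0,"wy":0,"wz":0},{"dx":-0.3,"dy":0,"dz":5,"wx":0,"wy":0,"wz":0},{"dx":-0.3,"dy":0,"dz":5.7,"wx":0,"wy":0,"wz":0},{"dx":-0.3,"dy":0,"dz":5.7,"wx":0,"wy":0,"wz":0},{"dx":-0.3,"dy":0,"dz":5.7,"wx":0,"wy":0,"wz":0},{"dx":-0.3,"dy":0,"dz":5.7,"wx":0,"wy":0,"wz":0},{"dx":-0.3,"dy":0,"dz":5.7,"wx":0,"wy":0,"wz":0},{"dx":-0.3,"dy":0,"dz":5.7,"wx":0,"wy":0,"wz":0},{"dx":-0.3,"dy":0,"dz":5.7,"wx":0,"wy":0,"wz":0}]' ; python3 -m crank '[{"dx":0,"dy":0,"dz":0,"wx":0,"wy":0,"wz":0},{"dx":0,"dy":0,"dz":0,"wx":0,"wy":0,"wz":0},{"dx":0,"dy":0,"dz":0,"wx":0,"wy":0,"wz":0},{"dx":0,"dy":0,"dz":0,"wx":0,"wy":0,"wz":0},{"dx":0,"dy":0,"dz":0,"wx":0,"wy":0,"wz":0},{"dx":0,"dy":0,"dz":-1,"wx":0,"wy":0,"wz":0},{"dx":0,"dy":0,"dz":-3,"wx":0,"wy":0,"wz":0},{"dx":0,"dy":0,"dz":-6,"wx":0,"wy":0,"wz":0},{"dx":0,"dy":0,"dz":-9,"wx":0,"wy":0,"wz":0},{"dx":0,"dy":0,"dz":-11,"wx":0,"wy":0,"wz":0}]' 0.5 25; python3 -c "
from h import *
save('side','s1');save('top','t1')
print(axis('top','black_grip',.12),arm.mark_of('side','black_grip'),arm.mark_of('top','black_grip'))
print(go(.516,-.169,.12,-86))"
```

```text
t: 7.5
eef_pos: [0.657, 0.1487, 0.0026]
ee_rot: [-3.141, 0.0, -1.29]
force: [0.3, 0.2, 0.1]
width: 0.0499
gripper_force: 0.0
t: 8.75
eef_pos: [0.6575, 0.1489, 0.115]
ee_rot: [-3.14, 0.0, -1.29]
force: [-0.1, -0.4, -1.6]
width: 0.0193
gripper_force: 25.0
(0.45, 43, array([0.65661627, 0.16125628]), array([-0.28227798,  0.95933265]), np.float64(-0.094466319545817), np.float64(0.037100663128068055)) [{'centre': [0.6592, 0.1447, 0.1261], 'confidence': 0.68}] []
d 26.62 22.30 -0.78  w 0.04 0.01 12.09
```

View pics/s1.png

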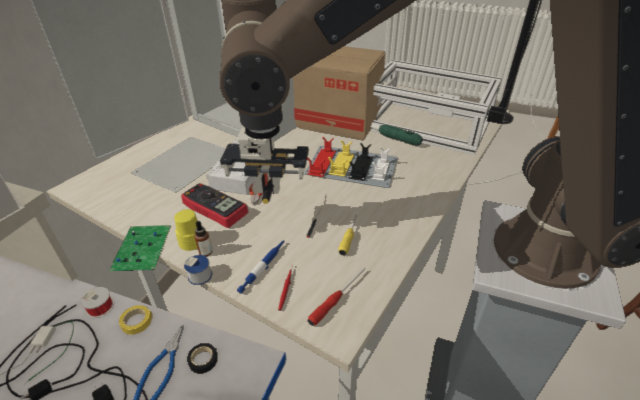

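The black driver is gripped (opening 19 mm) and held level above (265,190). The other tools haven't moved.

```bash
python3 -m crank '[{"dx":1.5,"dy":1.2,"dz":0,"wx":0,"wy":0,"wz":0.5},{"dx":5,"dy":4.2,"dz":0,"wx":0,"wy":0,"wz":2},{"dx":9,"dy":7.5,"dz":0,"wx":0,"wy":0,"wz":4},{"dx":13,"dy":11,"dz":0,"wx":0,"wy":0,"wz":6},{"dx":17,"dy":14.3,"dz":0,"wx":0,"wy":0,"wz":8},{"dx":21,"dy":17.6,"dz":0,"wx":0,"wy":0,"wz":10},{"dx":24.5,"dy":20.5,"dz":0,"wx":0,"wy":0,"wz":11.5},{"dx":26.4,"dy":22.2,"dz":0,"wx":0,"wy":0,"wz":12.1},{"dx":26.4,"dy":22.2,"dz":0,"wx":0,"wy":0,"wz":12.1},{"dx":26.4,"dy":22.2,"dz":0,"wx":0,"wy":0,"wz":12.1}]'; python3 -c "
from h import *
save('side','s2');save('top','t2')
print(arm.mark_of('side','black_grip'),arm.mark_of('side','black_seat'),arm.mark_of('top','black_grip'))
print(go(.516,-.167,.0415,-86))
f=cv2.imread('pics/s2.png')[90:200,290:420];g=cv2.imread('pics/t2.png')[130:280,390:510]
cv2.imwrite('pics/c2.png',np.hstack([cv2.resize(f,(520,440)),cv2.resize(g,(280,440))]))"
```

```text
t: 10.25
eef_pos: [0.5164, -0.1667, 0.1122]
ee_rot: [3.141, 0.0, -1.502]
force: [-0.3, 0.6, -0.8]
width: 0.0193
gripper_force: 25.0
[{'centre': [0.5141, -0.1679, 0.1221], 'confidence': 0.56}] [{'centre': [0.5193, -0.1722, 0.0474], 'confidence': 0.91}] []
d 0.10 0.12 7.09  w 0.01 0.00 0.06
```

View pics/c2.png

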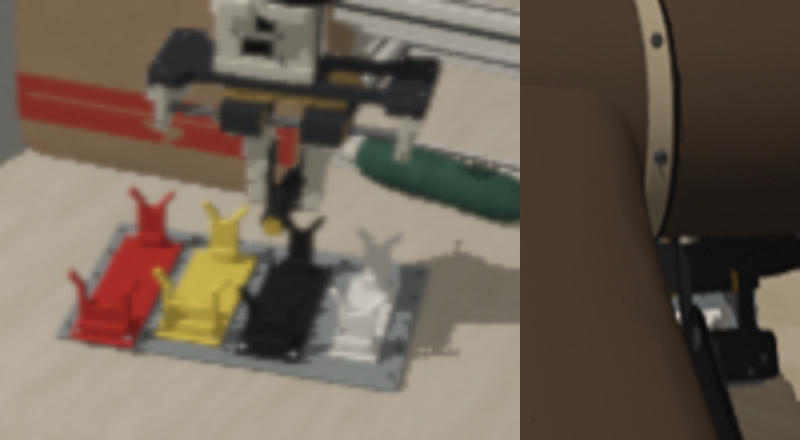

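The black driver is held above its cradle with its yellow butt towards the camera, and it looks aligned. The top view is blocked by the arm, so I'll lower it and watch the force.

```bash
python3 -m crank '[{"dx":0,"dy":0.1,"dz":1,"wx":0,"wy":0,"wz":0},{"dx":0,"dy":0.1,"dz":2.5,"wx":0,"wy":0,"wz":0},{"dx":0,"dy":0.1,"dz":4,"wx":0,"wy":0,"wz":0},{"dx":0,"dy":0.1,"dz":5,"wx":0,"wy":0,"wz":0},{"dx":0,"dy":0.1,"dz":5.5,"wx":0,"wy":0,"wz":0},{"dx":0,"dy":0.1,"dz":6,"wx":0,"wy":0,"wz":0},{"dx":0,"dy":0.1,"dz":6.4,"wx":0,"wy":0,"wz":0},{"dx":0,"dy":0.1,"dz":6.8,"wx":0,"wy":0,"wz":0},{"dx":0,"dy":0.1,"dz":7.0,"wx":0,"wy":0,"wz":0},{"dx":0,"dy":0.1,"dz":7.1,"wx":0,"wy":0,"wz":0}]'; python3 -c "
from h import *
save('side','s3')
print(arm.mark_of('side','black_grip'))
f=cv2.imread('pics/s3.png')[90:200,290:420]
cv2.imwrite('pics/c3.png',cv2.resize(f,(650,550)))"
```

```text
t: 11.75
eef_pos: [0.5159, -0.1666, 0.0416]
ee_rot: [-3.141, -0.0, -1.501]
force: [-0.2, -0.3, -1.6]
width: 0.0192
gripper_force: 25.0
[{'centre': [0.6173, 0.2815, -0.001], 'confidence': 0.56}, {'centre': [0.5155, -0.1693, 0.0517], 'confidence': 0.52}]
```

View pics/c3.png

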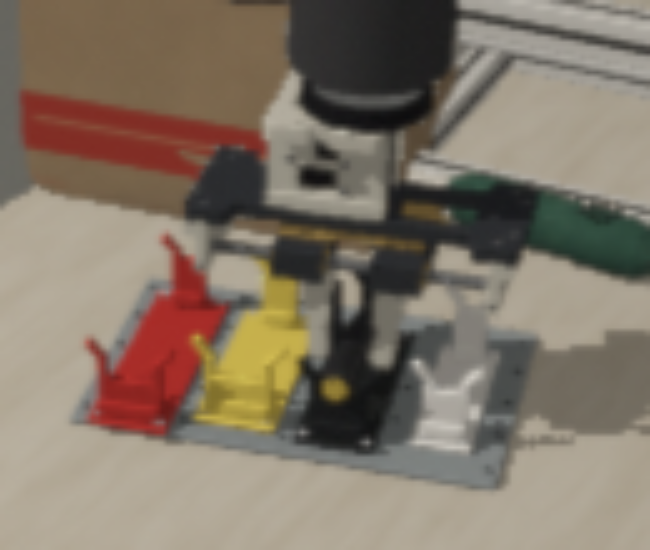

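The butt sits in the wide fork's slot. Now I'll release and rise.

```bash
python3 -m crank '[{"dx":0,"dy":0,"dz":0.1,"wx":0,"wy":0,"wz":0},{"dx":0,"dy":0,"dz":0.1,"wx":0,"wy":0,"wz":0},{"dx":0,"dy":0,"dz":0.1,"wx":0,"wy":0,"wz":0},{"dx":0,"dy":0,"dz":0.1,"wx":0,"wy":0,"wz":0},{"dx":0,"dy":0,"dz":-1,"wx":0,"wy":0,"wz":0},{"dx":0,"dy":0,"dz":-2,"wx":0,"wy":0,"wz":0},{"dx":0,"dy":0,"dz":-4,"wx":0,"wy":0,"wz":0},{"dx":0,"dy":0,"dz":-6,"wx":0,"wy":0,"wz":0},{"dx":0,"dy":0,"dz":-7.5,"wx":0,"wy":0,"wz":0},{"dx":0,"dy":0,"dz":-8,"wx":0,"wy":0,"wz":0}]' 3.6 20; python3 -c "
from h import *
save('side','s4')
print(arm.mark_of('side','black_grip'))
print(go(.5585,.1125,.05,-85))"
```

```text
t: 13.1
eef_pos: [0.5165, -0.1665, 0.1229]
ee_rot: [-3.14, -0.0, -1.501]
force: [-0.7, -0.8, -0.5]
width: 0.036
gripper_force: 0.0
[{'centre': [0.5153, -0.1692, 0.0532], 'confidence': 0.7}]
d -27.54 -6.17 7.21  w -0.05 0.00 -1.00
```

```bash
python3 -m crank '[{"dx":-2,"dy":-0.4,"dz":0,"wx":0,"wy":0,"wz":0},{"dx":-6,"dy":-1.3,"dz":0,"wx":0,"wy":0,"wz":0},{"dx":-10.5,"dy":-2.3,"dz":0,"wx":0,"wy":0,"wz":0},{"dx":-15,"dy":-3.4,"dz":0,"wx":0,"wy":0,"wz":-1},{"dx":-19.5,"dy":-4.4,"dz":1.5,"wx":0,"wy":0,"wz":-1},{"dx":-24,"dy":-5.4,"dz":4,"wx":0,"wy":0,"wz":-1},{"dx":-26.8,"dy":-6,"dz":6.2,"wx":0,"wy":0,"wz":-1},{"dx":-27.5,"dy":-6.2,"dz":7.2,"wx":0,"wy":0,"wz":-1},{"dx":-27.5,"dy":-6.2,"dz":7.2,"wx":0,"wy":0,"wz":-1},{"dx":-27.5,"dy":-6.2,"dz":7.2,"wx":0,"wy":0,"wz":-1}]'; python3 -c "
from h import *
t=save('top','t5');s=save('side','s5')
for k in ('side','top'):print(arm.mark_of(k,'black_grip'),arm.mark_of(k,'precision_grip'))
print(go(.5585,.1125,.002,-85))
f=t[130:280,390:510];g=s[130:200,290:420]
cv2.imwrite('pics/c5.png',np.hstack([cv2.resize(f,(400,500)),cv2.resize(g,(400,500))])[:,:,::-1])"
```

```text
t: 14.45
eef_pos: [0.5587, 0.1113, 0.05]
ee_rot: [-3.141, -0.0, -1.484]
force: [0.1, 0.0, 0.4]
width: 0.036
gripper_force: 0.0
[{'centre': [0.5145, -0.1712, 0.0521], 'confidence': 0.54}] [{'centre': [0.5558, 0.1126, 0.0017], 'confidence': 0.61}]
[{'centre': [0.5129, -0.1649, 0.0505], 'confidence': 0.79}] []
d -0.08 0.03 4.81  w -0.05 0.02 -0.04
```

View pics/c5.png

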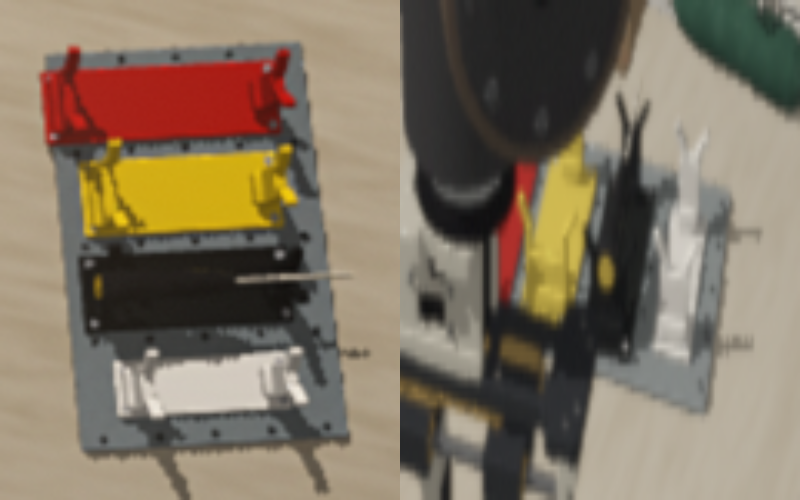

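The black driver lies straight in its cradle: butt at the wide fork, blade past the narrow fork. Next is the precision driver.

```bash
python3 -m crank '[{"dx":-0.1,"dy":0,"dz":1.5,"wx":0,"wy":0,"wz":0},{"dx":-0.1,"dy":0,"dz":3.3,"wx":0,"wy":0,"wz":0},{"dx":-0.1,"dy":0,"dz":4.5,"wx":0,"wy":0,"wz":0},{"dx":-0.1,"dy":0,"dz":4.8,"wx":0,"wy":0,"wz":0},{"dx":-0.1,"dy":0,"dz":4.8,"wx":0,"wy":0,"wz":0},{"dx":-0.1,"dy":0,"dz":4.8,"wx":0,"wy":0,"wz":0},{"dx":-0.1,"dy":0,"dz":4.8,"wx":0,"wy":0,"wz":0},{"dx":-0.1,"dy":0,"dz":4.8,"wx":0,"wy":0,"wz":0},{"dx":-0.1,"dy":0,"dz":4.8,"wx":0,"wy":0,"wz":0},{"dx":-0.1,"dy":0,"dz":4.8,"wx":0,"wy":0,"wz":0}]' ; python3 -m crank '[{"dx":0,"dy":0,"dz":0,"wx":0,"wy":0,"wz":0},{"dx":0,"dy":0,"dz":0,"wx":0,"wy":0,"wz":0},{"dx":0,"dy":0,"dz":0,"wx":0,"wy":0,"wz":0},{"dx":0,"dy":0,"dz":0,"wx":0,"wy":0,"wz":0},{"dx":0,"dy":0,"dz":0,"wx":0,"wy":0,"wz":0},{"dx":0,"dy":0,"dz":-1,"wx":0,"wy":0,"wz":0},{"dx":0,"dy":0,"dz":-3,"wx":0,"wy":0,"wz":0},{"dx":0,"dy":0,"dz":-6,"wx":0,"wy":0,"wz":0},{"dx":0,"dy":0,"dz":-9,"wx":0,"wy":0,"wz":0},{"dx":0,"dy":0,"dz":-11,"wx":0,"wy":0,"wz":0}]' 0.2 20; python3 -c "
from h import *
save('side','s6')
print(arm.mark_of('side','precision_grip'))
print(go(.4552,-.185,.11,-86))"
```

```text
t: 16.0
eef_pos: [0.5585, 0.1131, 0.0016]
ee_rot: [-3.142, 0.0, -1.484]
force: [1.1, -0.1, -1.1]
width: 0.036
gripper_force: 0.0
t: 17.25
eef_pos: [0.5589, 0.1132, 0.1138]
ee_rot: [-3.14, 0.001, -1.483]
force: [0.8, 0.6, -1.2]
width: 0.0102
gripper_force: 20.0
[]
d 28.84 13.04 0.36  w -0.26 0.10 1.02
```

```bash
python3 -m crank '[{"dx":2,"dy":0.9,"dz":0,"wx":0,"wy":0,"wz":0.2},{"dx":6,"dy":2.7,"dz":0,"wx":0,"wy":0,"wz":0.4},{"dx":10.5,"dy":4.7,"dz":0,"wx":0,"wy":0,"wz":0.6},{"dx":15,"dy":6.8,"dz":0,"wx":0,"wy":0,"wz":0.8},{"dx":19.5,"dy":8.8,"dz":0,"wx":0,"wy":0,"wz":1},{"dx":24,"dy":10.8,"dz":0,"wx":0,"wy":0,"wz":1},{"dx":27.5,"dy":12.4,"dz":0,"wx":0,"wy":0,"wz":1},{"dx":28.8,"dy":13,"dz":0.4,"wx":0,"wy":0,"wz":1},{"dx":28.8,"dy":13,"dz":0.4,"wx":0,"wy":0,"wz":1},{"dx":28.8,"dy":13,"dz":0.4,"wx":0,"wy":0,"wz":1}]'; python3 -c "
from h import *
s=save('side','s7');t=save('top','t7')
print(arm.mark_of('side','precision_grip'),arm.mark_of('side','precision_seat'))
print(go(.4552,-.185,.045,-86))
f=s[90:200,290:420]
cv2.imwrite('pics/c7.png',np.hstack([cv2.resize(t[130:280,390:510],(300,400)),cv2.resize(f,(500,400))])[:,:,::-1])"
```

```text
t: 18.6
eef_pos: [0.4541, -0.1848, 0.1073]
ee_rot: [3.141, 0.0, -1.501]
force: [0.4, -0.1, -1.6]
width: 0.0101
gripper_force: 20.0
[{'centre': [0.4504, -0.1827, 0.1114], 'confidence': 0.49}] [{'centre': [0.456, -0.1855, 0.0474], 'confidence': 0.72}, {'centre': [0.62, 0.2831, 0.001], 'confidence': 0.57}]
d 0.06 -0.07 6.26  w -0.00 0.00 0.07
```

View pics/c7.png

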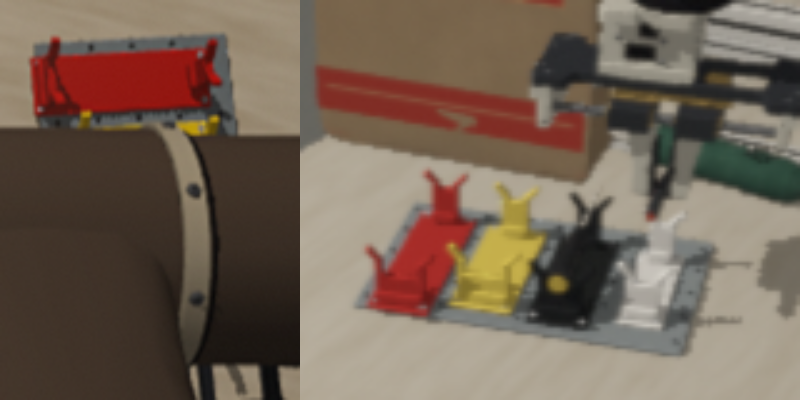

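The precision driver is held above the white cradle with its red butt towards the camera. Lowering it now.

```bash
python3 -m crank '[{"dx":0,"dy":-0.1,"dz":1,"wx":0,"wy":0,"wz":0},{"dx":0,"dy":-0.1,"dz":2.5,"wx":0,"wy":0,"wz":0},{"dx":0,"dy":-0.1,"dz":3.5,"wx":0,"wy":0,"wz":0},{"dx":0,"dy":-0.1,"dz":4.3,"wx":0,"wy":0,"wz":0},{"dx":0,"dy":-0.1,"dz":4.9,"wx":0,"wy":0,"wz":0},{"dx":0,"dy":-0.1,"dz":5.3,"wx":0,"wy":0,"wz":0},{"dx":0,"dy":-0.1,"dz":5.7,"wx":0,"wy":0,"wz":0},{"dx":0,"dy":-0.1,"dz":6,"wx":0,"wy":0,"wz":0},{"dx":0,"dy":-0.1,"dz":6.2,"wx":0,"wy":0,"wz":0},{"dx":0,"dy":-0.1,"dz":6.3,"wx":0,"wy":0,"wz":0}]'; python3 -m crank '[{"dx":0,"dy":0,"dz":0.1,"wx":0,"wy":0,"wz":0},{"dx":0,"dy":0,"dz":0.1,"wx":0,"wy":0,"wz":0},{"dx":0,"dy":0,"dz":0.1,"wx":0,"wy":0,"wz":0},{"dx":0,"dy":0,"dz":0.1,"wx":0,"wy":0,"wz":0},{"dx":0,"dy":0,"dz":0.1,"wx":0,"wy":0,"wz":0},{"dx":0,"dy":0,"dz":0.1,"wx":0,"wy":0,"wz":0},{"dx":0,"dy":0,"dz":0.1,"wx":0,"wy":0,"wz":0},{"dx":0,"dy":0,"dz":0.1,"wx":0,"wy":0,"wz":0},{"dx":0,"dy":0,"dz":0.1,"wx":0,"wy":0,"wz":0},{"dx":0,"dy":0,"dz":0.1,"wx":0,"wy":0,"wz":0}]'; python3 -c "
from h import *
s=save('side','s8')
print(arm.mark_of('side','precision_grip'))
cv2.imwrite('pics/c8.png',cv2.resize(s[90:200,290:420],(650,550))[:,:,::-1])"
```

```text
t: 20.05
eef_pos: [0.4551, -0.1851, 0.0445]
ee_rot: [-3.141, -0.0, -1.501]
force: [0.1, 0.2, -1.2]
width: 0.0103
gripper_force: 20.0
t: 21.3
eef_pos: [0.4552, -0.1851, 0.0438]
ee_rot: [-3.141, -0.0, -1.501]
force: [-1.1, 0.7, 6.3]
width: 0.0102
gripper_force: 20.0
[{'centre': [0.4549, -0.1843, 0.0438], 'confidence': 0.48}]
```

View pics/c8.png

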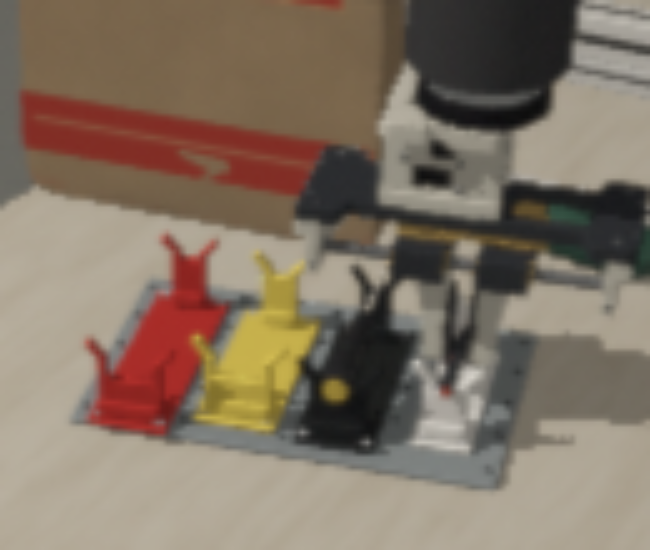

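The precision driver touches bottom at the expected height with 6 N. Next I'll release it, rise, and move on to the yellow driver.

```bash
python3 -m crank '[{"dx":0,"dy":0,"dz":0,"wx":0,"wy":0,"wz":0},{"dx":0,"dy":0,"dz":0,"wx":0,"wy":0,"wz":0},{"dx":0,"dy":0,"dz":0,"wx":0,"wy":0,"wz":0},{"dx":0,"dy":0,"dz":0,"wx":0,"wy":0,"wz":0},{"dx":0,"dy":0,"dz":-1,"wx":0,"wy":0,"wz":0},{"dx":0,"dy":0,"dz":-2,"wx":0,"wy":0,"wz":0},{"dx":0,"dy":0,"dz":-4,"wx":0,"wy":0,"wz":0},{"dx":0,"dy":0,"dz":-6,"wx":0,"wy":0,"wz":0},{"dx":0,"dy":0,"dz":-7.5,"wx":0,"wy":0,"wz":0},{"dx":0,"dy":0,"dz":-8,"wx":0,"wy":0,"wz":0}]' 2.6 20; python3 -c "
from h import *
print(go(.4575,.136,.06,-86.7))"
```

```text
t: 22.65
eef_pos: [0.4557, -0.1851, 0.1249]
ee_rot: [-3.139, -0.0, -1.501]
force: [0.8, -0.9, -0.5]
width: 0.0259
gripper_force: 0.0
d -32.02 -2.41 6.49  w -0.12 -0.01 0.70
```

```bash
python3 -m crank '[{"dx":-2,"dy":-0.2,"dz":0,"wx":0,"wy":0,"wz":0},{"dx":-6.5,"dy":-0.5,"dz":0,"wx":0,"wy":0,"wz":0},{"dx":-11.5,"dy":-0.9,"dz":0,"wx":0,"wy":0,"wz":0.7},{"dx":-16.5,"dy":-1.2,"dz":0,"wx":0,"wy":0,"wz":0.7},{"dx":-21.5,"dy":-1.6,"dz":1,"wx":0,"wy":0,"wz":0.7},{"dx":-26.5,"dy":-2,"dz":3.5,"wx":0,"wy":0,"wz":0.7},{"dx":-30.5,"dy":-2.3,"dz":5.5,"wx":0,"wy":0,"wz":0.7},{"dx":-32,"dy":-2.4,"dz":6.5,"wx":0,"wy":0,"wz":0.7},{"dx":-32,"dy":-2.4,"dz":6.5,"wx":0,"wy":0,"wz":0.7},{"dx":-32,"dy":-2.4,"dz":6.5,"wx":0,"wy":0,"wz":0.7}]' 5.4; python3 -c "
from h import *
t=save('top','t9');s=save('side','s9')
for n in('black','precision'):
  for k in ('side','top'):print(n,k,arm.mark_of(k,n+'_grip')[:1])
print('y',arm.mark_of('side','yellow_grip'),arm.mark_of('top','yellow_grip'))
print(go(.4575,.136,.003,-86.7))
cv2.imwrite('pics/c9.png',np.hstack([cv2.resize(t[130:280,390:510],(400,500)),cv2.resize(s[130:200,290:420],(400,500))])[:,:,::-1])"
```

```text
t: 23.9
eef_pos: [0.4567, 0.1351, 0.0588]
ee_rot: [3.141, -0.0, -1.514]
force: [0.0, 0.6, -0.3]
width: 0.054
gripper_force: 0.0
black side []
black top [{'centre': [0.5157, -0.1645, 0.0471], 'confidence': 0.75}]
precision side [{'centre': [0.4536, -0.187, 0.0471], 'confidence': 0.62}]
precision top [{'centre': [0.4592, -0.1851, 0.0488], 'confidence': 0.7}]
y [{'centre': [0.4581, 0.1355, 0.0066], 'confidence': 0.8}] []
d -0.04 -0.07 5.58  w -0.02 0.02 -0.04
```

View pics/c9.png

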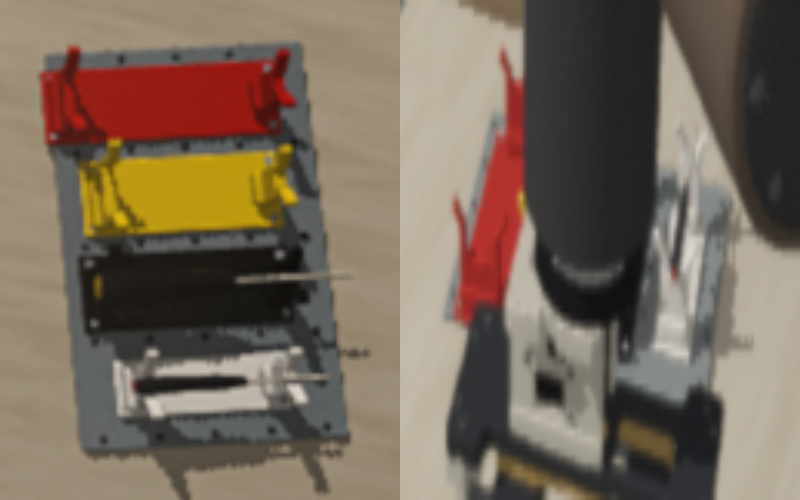

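Precision and black both lie in their cradles. Now the yellow driver.

```bash
python3 -m crank '[{"dx":-0.1,"dy":-0.1,"dz":1.5,"wx":0,"wy":0,"wz":0},{"dx":-0.1,"dy":-0.1,"dz":3.3,"wx":0,"wy":0,"wz":0},{"dx":-0.1,"dy":-0.1,"dz":4.9,"wx":0,"wy":0,"wz":0},{"dx":-0.1,"dy":-0.1,"dz":5.6,"wx":0,"wy":0,"wz":0},{"dx":-0.1,"dy":-0.1,"dz":5.6,"wx":0,"wy":0,"wz":0},{"dx":-0.1,"dy":-0.1,"dz":5.6,"wx":0,"wy":0,"wz":0},{"dx":-0.1,"dy":-0.1,"dz":5.6,"wx":0,"wy":0,"wz":0},{"dx":-0.1,"dy":-0.1,"dz":5.6,"wx":0,"wy":0,"wz":0},{"dx":-0.1,"dy":-0.1,"dz":5.6,"wx":0,"wy":0,"wz":0},{"dx":-0.1,"dy":-0.1,"dz":5.6,"wx":0,"wy":0,"wz":0}]' ; python3 -m crank '[{"dx":0,"dy":0,"dz":0,"wx":0,"wy":0,"wz":0},{"dx":0,"dy":0,"dz":0,"wx":0,"wy":0,"wz":0},{"dx":0,"dy":0,"dz":0,"wx":0,"wy":0,"wz":0},{"dx":0,"dy":0,"dz":0,"wx":0,"wy":0,"wz":0},{"dx":0,"dy":0,"dz":0,"wx":0,"wy":0,"wz":0},{"dx":0,"dy":0,"dz":-1,"wx":0,"wy":0,"wz":0},{"dx":0,"dy":0,"dz":-3,"wx":0,"wy":0,"wz":0},{"dx":0,"dy":0,"dz":-6,"wx":0,"wy":0,"wz":0},{"dx":0,"dy":0,"dz":-9,"wx":0,"wy":0,"wz":0},{"dx":0,"dy":0,"dz":-11,"wx":0,"wy":0,"wz":0}]' 1 25; python3 -c "
from h import *
save('side','s10')
print(arm.mark_of('side','yellow_grip'))
print(go(.578,-.169,.11,-86))"
```

```text
t: 25.55
eef_pos: [0.4576, 0.1369, 0.0026]
ee_rot: [-3.142, 0.0, -1.513]
force: [0.4, -0.2, 0.2]
width: 0.0539
gripper_force: 0.0
t: 26.8
eef_pos: [0.458, 0.1371, 0.1148]
ee_rot: [-3.14, 0.001, -1.513]
force: [-0.2, 0.6, -0.7]
width: 0.0249
gripper_force: 25.0
[{'centre': [0.4536, 0.1405, 0.1189], 'confidence': 0.7}]
d 31.31 -10.10 0.51  w -0.25 0.15 -0.68
```

```bash
python3 -m crank '[{"dx":2,"dy":-0.6,"dz":0,"wx":0,"wy":0,"wz":0},{"dx":6.5,"dy":-2.1,"dz":0,"wx":0,"wy":0,"wz":0},{"dx":11.5,"dy":-3.7,"dz":0,"wx":0,"wy":0,"wz":-0.7},{"dx":16.5,"dy":-5.3,"dz":0,"wx":0,"wy":0,"wz":-0.7},{"dx":21.5,"dy":-6.9,"dz":0,"wx":0,"wy":0,"wz":-0.7},{"dx":26.5,"dy":-8.5,"dz":0,"wx":0,"wy":0,"wz":-0.7},{"dx":30,"dy":-9.7,"dz":0,"wx":0,"wy":0,"wz":-0.7},{"dx":31.4,"dy":-10.1,"dz":0.5,"wx":0,"wy":0,"wz":-0.7},{"dx":31.4,"dy":-10.1,"dz":0.5,"wx":0,"wy":0,"wz":-0.7},{"dx":31.4,"dy":-10.1,"dz":0.5,"wx":0,"wy":0,"wz":-0.7}]'; python3 -c "
from h import *
s=save('side','s11')
print(arm.mark_of('side','yellow_grip'),arm.mark_of('side','yellow_seat'))
print(go(.578,-.170,.038,-86))"
```

```text
t: 28.15
eef_pos: [0.576, -0.17, 0.1073]
ee_rot: [3.141, 0.0, -1.501]
force: [-0.3, 0.0, 0.2]
width: 0.0256
gripper_force: 25.0
[] [{'centre': [0.5761, -0.1709, 0.0485], 'confidence': 0.57}]
d 0.03 -0.14 6.99  w -0.03 0.00 0.08
```

```bash
python3 -m crank '[{"dx":0,"dy":-0.1,"dz":1,"wx":0,"wy":0,"wz":0},{"dx":0,"dy":-0.1,"dz":2.5,"wx":0,"wy":0,"wz":0},{"dx":0,"dy":-0.1,"dz":3.6,"wx":0,"wy":0,"wz":0},{"dx":0,"dy":-0.1,"dz":4.6,"wx":0,"wy":0,"wz":0},{"dx":0,"dy":-0.1,"dz":5.3,"wx":0,"wy":0,"wz":0},{"dx":0,"dy":-0.1,"dz":5.8,"wx":0,"wy":0,"wz":0},{"dx":0,"dy":-0.1,"dz":6.3,"wx":0,"wy":0,"wz":0},{"dx":0,"dy":-0.1,"dz":6.7,"wx":0,"wy":0,"wz":0},{"dx":0,"dy":-0.1,"dz":7,"wx":0,"wy":0,"wz":0},{"dx":0,"dy":-0.1,"dz":7,"wx":0,"wy":0,"wz":0}]'; python3 -c "
from h import *
s=save('side','s12')
print(arm.mark_of('side','yellow_grip'))
cv2.imwrite('pics/c12.png',cv2.resize(s[90:200,290:420],(650,550))[:,:,::-1])"
```

```text
t: 29.55
eef_pos: [0.5776, -0.1707, 0.0376]
ee_rot: [-3.141, -0.0, -1.501]
force: [0.5, 0.0, -0.4]
width: 0.0251
gripper_force: 25.0
[{'centre': [0.518, -0.1675, 0.051], 'confidence': 0.64}, {'centre': [0.5779, -0.1707, 0.0417], 'confidence': 0.5}]
```

View pics/c12.png

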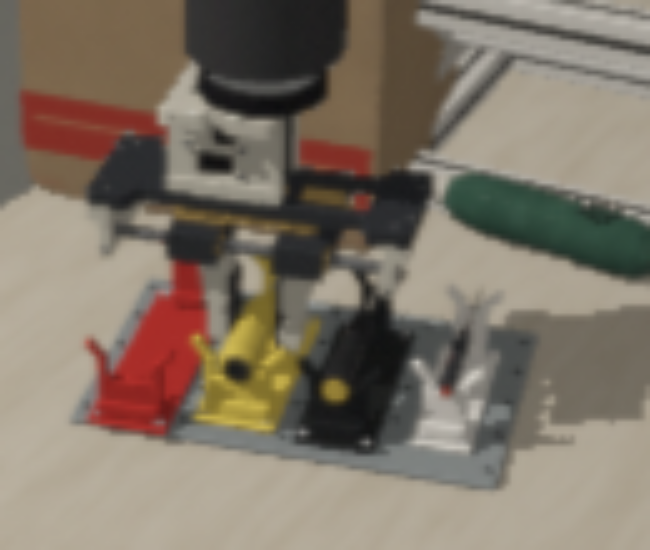

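The yellow driver sits in its fork. Releasing and rising.

```bash
python3 -m crank '[{"dx":0,"dy":0,"dz":0,"wx":0,"wy":0,"wz":0},{"dx":0,"dy":0,"dz":0,"wx":0,"wy":0,"wz":0},{"dx":0,"dy":0,"dz":0,"wx":0,"wy":0,"wz":0},{"dx":0,"dy":0,"dz":0,"wx":0,"wy":0,"wz":0},{"dx":0,"dy":0,"dz":-1,"wx":0,"wy":0,"wz":0},{"dx":0,"dy":0,"dz":-2,"wx":0,"wy":0,"wz":0},{"dx":0,"dy":0,"dz":-4,"wx":0,"wy":0,"wz":0},{"dx":0,"dy":0,"dz":-6,"wx":0,"wy":0,"wz":0},{"dx":0,"dy":0,"dz":-7.5,"wx":0,"wy":0,"wz":0},{"dx":0,"dy":0,"dz":-8,"wx":0,"wy":0,"wz":0}]' 4 20; python3 -c "
from h import *
print(go(.434,.343,.07,-109.1))"
```

```text
t: 30.9
eef_pos: [0.5781, -0.1707, 0.1191]
ee_rot: [-3.139, -0.0, -1.501]
force: [-0.2, 0.3, -0.2]
width: 0.0405
gripper_force: 0.0
d -52.25 10.80 4.88  w -0.12 0.02 23.10
```

```bash
python3 -m crank '[{"dx":-2,"dy":0.4,"dz":0,"wx":0,"wy":0,"wz":1},{"dx":-7,"dy":1.4,"dz":0,"wx":0,"wy":0,"wz":3},{"dx":-13,"dy":2.7,"dz":0,"wx":0,"wy":0,"wz":6},{"dx":-19,"dy":3.9,"dz":0,"wx":0,"wy":0,"wz":9},{"dx":-25,"dy":5.2,"dz":0,"wx":0,"wy":0,"wz":12},{"dx":-31,"dy":6.4,"dz":0,"wx":0,"wy":0,"wz":15},{"dx":-37,"dy":7.6,"dz":0,"wx":0,"wy":0,"wz":18},{"dx":-43,"dy":8.9,"dz":0,"wx":0,"wy":0,"wz":20},{"dx":-48.5,"dy":10,"dz":0,"wx":0,"wy":0,"wz":22},{"dx":-52.2,"dy":10.8,"dz":2,"wx":0,"wy":0,"wz":23.1}]' 5.4; python3 -c "
from h import *
t=save('top','t13')
s=save('side','s13')
print(arm.mark_of('side','red_grip'),axis('side','red_grip',.012))
print(arm.mark_of('top','yellow_grip'))
print(go(.434,.343,.003,-109.1))"
```

```text
t: 32.15
eef_pos: [0.4331, 0.3457, 0.0984]
ee_rot: [-3.141, 0.003, -1.903]
force: [0.5, 0.7, -0.4]
width: 0.0539
gripper_force: 0.0
[] (0.98, 428, array([0.44063385, 0.35529543]), array([0.28738503, 0.95781514]), np.float64(-0.05326167032079544), np.float64(0.04518844067966158))
[{'centre': [0.5759, -0.172, 0.0479], 'confidence': 0.67}, {'centre': [0.4559, -0.1835, 0.0505], 'confidence': 0.46}]
d -0.13 -0.06 9.42  w 0.02 -0.07 0.04
```

```bash
python3 -m crank '[{"dx":0.1,"dy":0,"dz":2,"wx":0,"wy":0,"wz":0},{"dx":0.2,"dy":0,"dz":4.5,"wx":0,"wy":0,"wz":0},{"dx":0.2,"dy":0,"dz":7,"wx":0,"wy":0,"wz":0},{"dx":0.2,"dy":0,"dz":8.8,"wx":0,"wy":0,"wz":0},{"dx":0.2,"dy":0,"dz":9.4,"wx":0,"wy":0,"wz":0},{"dx":0.2,"dy":0,"dz":9.4,"wx":0,"wy":0,"wz":0},{"dx":0.2,"dy":0,"dz":9.4,"wx":0,"wy":0,"wz":0},{"dx":0.2,"dy":0,"dz":9.4,"wx":0,"wy":0,"wz":0},{"dx":0.2,"dy":0,"dz":9.4,"wx":0,"wy":0,"wz":0},{"dx":0.2,"dy":0,"dz":9.4,"wx":0,"wy":0,"wz":0}]' ; python3 -m crank '[{"dx":0,"dy":0,"dz":0,"wx":0,"wy":0,"wz":0},{"dx":0,"dy":0,"dz":0,"wx":0,"wy":0,"wz":0},{"dx":0,"dy":0,"dz":0,"wx":0,"wy":0,"wz":0},{"dx":0,"dy":0,"dz":0,"wx":0,"wy":0,"wz":0},{"dx":0,"dy":0,"dz":0,"wx":0,"wy":0,"wz":0},{"dx":0,"dy":0,"dz":-1,"wx":0,"wy":0,"wz":0},{"dx":0,"dy":0,"dz":-3,"wx":0,"wy":0,"wz":0},{"dx":0,"dy":0,"dz":-6,"wx":0,"wy":0,"wz":0},{"dx":0,"dy":0,"dz":-9,"wx":0,"wy":0,"wz":0},{"dx":0,"dy":0,"dz":-11,"wx":0,"wy":0,"wz":0}]' 1 25; python3 -c "
from h import *
save('side','s14')
print(arm.mark_of('side','red_grip'))
print(go(.639,-.147,.12,-86))"
```

```text
t: 33.65
eef_pos: [0.4328, 0.3407, 0.0038]
ee_rot: [-3.142, 0.0, -1.904]
force: [-0.3, -0.4, -0.3]
width: 0.0543
gripper_force: 0.0
t: 34.9
eef_pos: [0.433, 0.3409, 0.1158]
ee_rot: [-3.141, 0.002, -1.904]
force: [0.6, 1.3, -1.3]
width: 0.0235
gripper_force: 25.0
[{'centre': [0.4334, 0.3436, 0.1236], 'confidence': 0.8}]
d 39.48 -35.38 -0.47  w -0.14 0.24 -23.08
```

```bash
python3 -m crank '[{"dx":1.5,"dy":-1.4,"dz":0,"wx":0,"wy":0,"wz":-1},{"dx":5,"dy":-4.5,"dz":0,"wx":0,"wy":0,"wz":-3},{"dx":9.2,"dy":-8.3,"dz":0,"wx":0,"wy":0,"wz":-6},{"dx":13.5,"dy":-12.1,"dz":0,"wx":0,"wy":0,"wz":-9},{"dx":17.8,"dy":-16,"dz":0,"wx":0,"wy":0,"wz":-12},{"dx":22.2,"dy":-19.9,"dz":0,"wx":0,"wy":0,"wz":-15},{"dx":26.5,"dy":-23.7,"dz":0,"wx":0,"wy":0,"wz":-18},{"dx":30.7,"dy":-27.5,"dz":0,"wx":0,"wy":0,"wz":-20},{"dx":34.5,"dy":-31,"dz":0,"wx":0,"wy":0,"wz":-22},{"dx":37,"dy":-33.2,"dz":0,"wx":0,"wy":0,"wz":-23}]' ; python3 -c "
from h import *
print(go(.639,-.150,.115,-86))"
```

```text
t: 36.25
eef_pos: [0.6254, -0.12, 0.1126]
ee_rot: [3.14, 0.0, -1.504]
force: [0.7, 0.9, -1.7]
width: 0.023
gripper_force: 25.0
d 3.08 -1.15 -0.24  w 0.08 0.00 -0.15
```

```bash
python3 -m crank '[{"dx":1,"dy":-0.4,"dz":0,"wx":0,"wy":0,"wz":0},{"dx":2.2,"dy":-0.8,"dz":0,"wx":0,"wy":0,"wz":0},{"dx":3,"dy":-1.2,"dz":0,"wx":0,"wy":0,"wz":0},{"dx":3,"dy":-1.2,"dz":0,"wx":0,"wy":0,"wz":0},{"dx":3,"dy":-1.2,"dz":0.5,"wx":0,"wy":0,"wz":0},{"dx":3,"dy":-1.2,"dz":1.5,"wx":0,"wy":0,"wz":0},{"dx":3,"dy":-1.2,"dz":2.5,"wx":0,"wy":0,"wz":0},{"dx":3,"dy":-1.2,"dz":3.5,"wx":0,"wy":0,"wz":0},{"dx":3,"dy":-1.2,"dz":4,"wx":0,"wy":0,"wz":0},{"dx":3,"dy":-1.2,"dz":4,"wx":0,"wy":0,"wz":0}]'; python3 -c "
from h import *
s=save('side','s15')
print(arm.mark_of('side','red_grip'),arm.mark_of('side','red_seat'))
print(go(.639,-.150,.0402,-86))
cv2.imwrite('pics/c15.png',cv2.resize(s[90:200,290:420],(650,550))[:,:,::-1])"
```

```text
t: 37.5
eef_pos: [0.6392, -0.1468, 0.073]
ee_rot: [3.141, -0.0, -1.503]
force: [0.4, 0.1, -0.5]
width: 0.0233
gripper_force: 25.0
[{'centre': [0.6347, -0.1452, 0.0826], 'confidence': 0.45}] [{'centre': [0.6392, -0.1493, 0.0448], 'confidence': 0.59}]
d 0.31 0.09 3.37  w -0.03 -0.01 -0.09
```

View pics/c15.png

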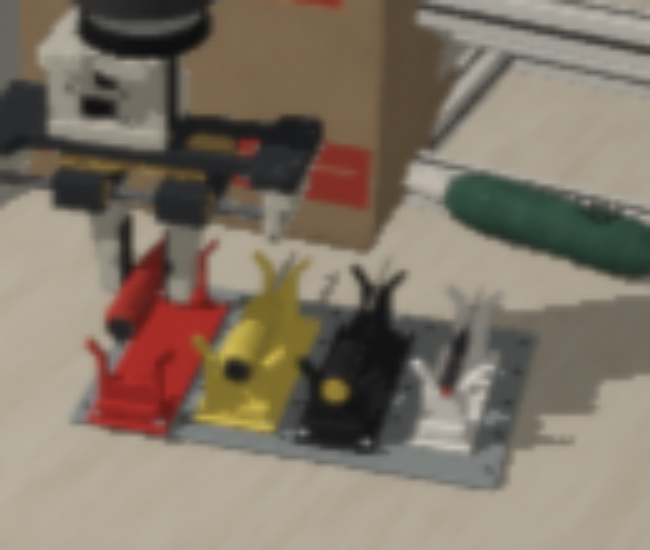

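The red driver is held above its cradle and the other three sit seated. Lowering it now.

```bash
python3 -m crank '[{"dx":0.3,"dy":0,"dz":0.5,"wx":0,"wy":0,"wz":0},{"dx":0.3,"dy":0,"dz":1,"wx":0,"wy":0,"wz":0},{"dx":0.3,"dy":0,"dz":1.5,"wx":0,"wy":0,"wz":0},{"dx":0.3,"dy":0,"dz":2,"wx":0,"wy":0,"wz":0},{"dx":0.3,"dy":0,"dz":2.4,"wx":0,"wy":0,"wz":0},{"dx":0.3,"dy":0,"dz":2.8,"wx":0,"wy":0,"wz":0},{"dx":0.3,"dy":0,"dz":3.1,"wx":0,"wy":0,"wz":0},{"dx":0.3,"dy":0,"dz":3.3,"wx":0,"wy":0,"wz":0},{"dx":0.3,"dy":0,"dz":3.4,"wx":0,"wy":0,"wz":0},{"dx":0.3,"dy":0,"dz":3.4,"wx":0,"wy":0,"wz":0}]'; python3 -c "
from h import *
s=save('side','s16')
print(arm.mark_of('side','red_grip'))
cv2.imwrite('pics/c16.png',cv2.resize(s[90:200,290:420],(650,550))[:,:,::-1])"
```

```text
t: 38.9
eef_pos: [0.6397, -0.1498, 0.0397]
ee_rot: [-3.141, -0.0, -1.503]
force: [0.3, 0.2, -0.5]
width: 0.0234
gripper_force: 25.0
[{'centre': [0.6409, -0.1462, 0.0482], 'confidence': 0.61}]
```

View pics/c16.png

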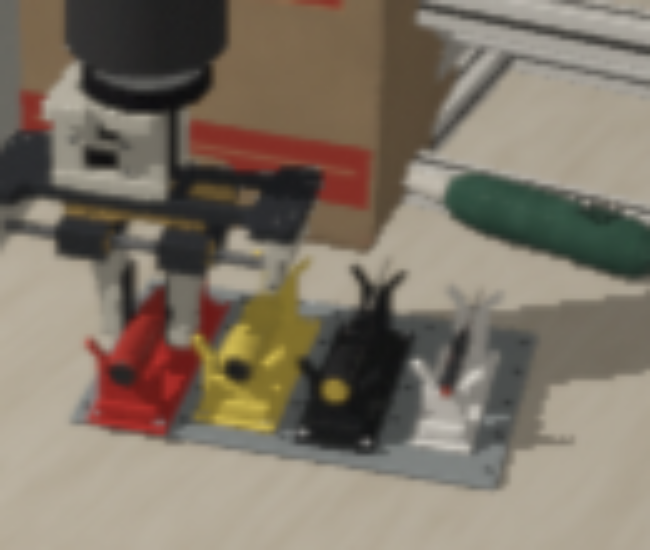

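The red driver is in its fork. I'll release it, rise, and move clear of the top view.

```bash
python3 -m crank '[{"dx":0,"dy":0,"dz":0,"wx":0,"wy":0,"wz":0},{"dx":0,"dy":0,"dz":0,"wx":0,"wy":0,"wz":0},{"dx":0,"dy":0,"dz":0,"wx":0,"wy":0,"wz":0},{"dx":0,"dy":0,"dz":0,"wx":0,"wy":0,"wz":0},{"dx":0,"dy":0,"dz":-1,"wx":0,"wy":0,"wz":0},{"dx":0,"dy":0,"dz":-2,"wx":0,"wy":0,"wz":0},{"dx":0,"dy":0,"dz":-4,"wx":0,"wy":0,"wz":0},{"dx":0,"dy":0,"dz":-7,"wx":0,"wy":0,"wz":0},{"dx":0,"dy":0,"dz":-10,"wx":0,"wy":0,"wz":0},{"dx":0,"dy":0,"dz":-12,"wx":0,"wy":0,"wz":0}]' 3.5 20;  python3 -m crank '[{"dx":-2,"dy":0,"dz":0,"wx":0,"wy":0,"wz":0},{"dx":-6,"dy":0.5,"dz":0,"wx":0,"wy":0,"wz":0},{"dx":-10.5,"dy":1,"dz":0,"wx":0,"wy":0,"wz":0},{"dx":-15,"dy":2,"dz":0,"wx":0,"wy":0,"wz":0},{"dx":-19.5,"dy":3,"dz":0,"wx":0,"wy":0,"wz":0},{"dx":-24,"dy":4,"dz":0,"wx":0,"wy":0,"wz":0},{"dx":-28,"dy":5,"dz":0,"wx":0,"wy":0,"wz":0},{"dx":-31,"dy":6,"dz":0,"wx":0,"wy":0,"wz":0},{"dx":-32,"dy":6,"dz":0,"wx":0,"wy":0,"wz":0},{"dx":-32,"dy":6,"dz":0,"wx":0,"wy":0,"wz":0}]'; python3 -c "
from h import *
t=save('top','t17');s=save('side','s17')
S=dict(red=(.639,-.149),yellow=(.578,-.171),black=(.516,-.169),precision=(.4552,-.187))
for n in S:
  for k in('side','top'):print(n,S[n],k,[(d['centre'],round(d['confidence'],2)) for d in arm.mark_of(k,n+'_grip')[:2]])
for q in('solder_sucker','probe_red'):
  a=axis('top',q,.008);print(q,a and a[2])
cv2.imwrite('pics/c17.png',np.hstack([cv2.resize(t[130:280,390:510],(400,500),interpolation=2),cv2.resize(t[60:310,140:380],(400,500))])[:,:,::-1])"
```

```text
t: 40.25
eef_pos: [0.6403, -0.1499, 0.1624]
ee_rot: [-3.139, -0.0, -1.503]
force: [-0.5, -0.5, -0.3]
width: 0.035
gripper_force: 0.0
t: 41.5
eef_pos: [0.5577, 0.166, 0.1594]
ee_rot: [3.141, -0.0, -1.501]
force: [-0.3, -1.1, 0.3]
width: 0.0346
gripper_force: 0.0
red (0.639, -0.149) side [([0.5772, -0.1728, 0.0462], 0.75), ([0.517, -0.1717, 0.0509], 0.72)]
red (0.639, -0.149) top [([0.6361, -0.1471, 0.0474], 0.57)]
yellow (0.578, -0.171) side []
yellow (0.578, -0.171) top [([0.5755, -0.1713, 0.0465], 0.91)]
black (0.516, -0.169) side [([0.5159, -0.1694, 0.0534], 0.49)]
black (0.516, -0.169) top [([0.5162, -0.1652, 0.0525], 0.61)]
precision (0.4552, -0.187) side [([0.4562, -0.1839, 0.041], 0.61)]
precision (0.4552, -0.187) top [([0.4567, -0.1824, 0.054], 0.76)]
solder_sucker None
probe_red [0.53725587 0.32942068]
```

View pics/c17.png

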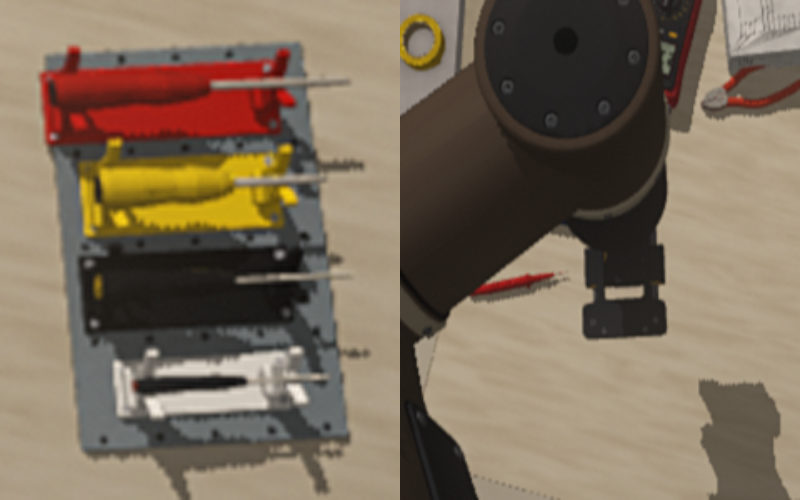

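All four drivers lie in their own cradles, blades through the narrow forks. The pump and probe weren't touched and the arm is clear, so I'm handing in.

```bash
python3 -c "
from station import arm
print(arm.job_done())"
```

```text
the job is handed in; nothing more can be done
None
```

All four screwdrivers were laid in their own cradles, handles in the wide forks, and the job was handed in at about 42 s; the arm did not touch the pump or the probe, and no judging result came back.

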